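# Click the mug warmer's wheel to the keep-warm mark

### The arm

A 6-joint arm with a two-finger parallel gripper is mounted at the origin on the work surface; the furniture and walls round the work are solid. World frame = base frame: x ahead of the robot, y to its left, z up, the work surface at z = 0. Lengths are in m, angles in degrees, forces in N, time in s.
With the tool pointing down it reaches from about 0.25 to 0.725 m from the base axis. Payload 9.7 kg.
Tool frame: the origin (TCP) lies between the finger pads; the fingertips stand 25 mm ahead of it and the grasp point (between the pads) lies 6 mm ahead of it; z points along the fingers, y is the line along which they close (so a half turn about z gives the same grasp; the last joint's range is limited). The gripper opens to 85 mm and grips with 20 to 120 N. Pads are 22 mm wide; open, the fingers measure 114 mm over their backs; the gripper's body (76 mm by 85 mm) begins 54 mm behind the grasp point. The pads swing forward as they close: fully open they stand 13 mm farther back than shut.
Start: joints at [-73.625, 4.979, 10.078, 95.1, 0, 90], TCP at [0.155, -0.528, 0.256] pointing down, gripper open.
Joint ranges: [-179.16, 179.16], [-48.56, 103.87], [-65.8, 70.77], [-126.05, 130.52], [-82.76, 87.17], [-180, 180]. Speed limits (degrees/s): [127.2, 127.2, 147.25, 180, 180, 180].

### API

Orientations are given as [roll, pitch, yaw] about the fixed x, y, z axes, in that order (R = Rz(yaw) Ry(pitch) Rx(roll)).
In Python, from workcell import bot gives the robot as it stands.
- The arm moves only by the tool nudge_tcp, called after ">>>" in YAML: its name, and indented under it one key for each argument. Schema: {"type":"object","properties":{"segments":{"type":"array","items":{"type":"array","items":{"type":"number"},"minItems":5,"maxItems":5},"minItems":1,"maxItems":5},"clamp_n":{"type":"number"},"only":{"type":"string"},"quiet":{"type":"boolean"},"lines":{"type":"string"}},"required":["segments"],"additionalProperties":false}. segments is a list of rows, 1 to 5 of them, each of 5 numbers: dx, dy, dz in mm, then a turn about the tool's z in units of 5 degrees, then the finger opening in m; each row is the pose to reach, as a shift and turn from the pose commanded when the call began, along the tool's axes at that moment; what a row does not reach only later rows make up. A row lasts 1/12 s, in which the tool goes at most 0.0417 m and 7.16 degrees, less where a joint would pass 70% of its speed; a pose out of reach is approached as far as the arm can. The fingers move at their own pace and stop on an object; clamp_n is the grip in N (left out, the last holds). Time passes only in rows, so rows that do not move let the fingers close. The tool returns the time, the measured TCP pose, the force, the opening and the grip force at its end. only (a regular expression) keeps the lines of the reply that match it, lines (a string "A,B") keeps lines A to B, and quiet returns only ok. Input that does not fit is refused with a message, and nothing moves.
- bot.get_obs(): the state, without advancing time (a new reading comes with each control period).
- bot.camera(name): name is "scene" or "top"; returns the picture (384x512x3 uint8, blue, green, red); there is no depth.
- bot.camera_info(name): a dict with "mtx" (3x3 intrinsics, pixels), "extrinsics" (4x4, takes a point from camera to world coordinates). Camera axes: x right, y down, z forward; pixel columns grow to the right and rows downward; lengths in m; the calibration is good to about 2 mm. A picture is of the moment at which its call begins. camera_info takes no time and is no camera call.
- bot.job_done(): hands the job in; it is judged then, once.
The state is a dict: "time": time; "q": joint angles; "qd": joint speeds; "joint_efforts": joint torques, N m; "ee_pos": TCP position; "tcp_rot": TCP orientation; "wrist_force": force on the tool from outside, world axes, zero at the start; "torque": the same for the moment, N m; "opening": finger opening in m; "grasp_force": force on a finger pad.
Only numpy, scipy, OpenCV 4.12 (cv2) and the standard library are available. Lean on these libraries where they do the work, as an engineer would, in place of code of your own. Each camera call takes 0.05 s, during which the arm holds its last target. There are 200 camera calls.

### The job

Two identical drink warmers stand on the worktop, one with the mug on it and one with the small dip bowl. Turn the knurled wheel of the warmer that carries the mug clockwise, by pressing a fingertip on it and dragging, until it clicks into place with its white pointer at the long bar mark. Leave the other warmer's wheel at its setting, leave the mug, the bowl, the spice jar between the warmers and the pen where they stand, and lift nothing.

Things in the scene. Friction and masses are not known exactly. Their poses are not given: they have to be found in the camera images.
- warmer_a: the warmer that carries the mug: a fixed white box 262 (x) by 144 (y) mm, top face 40 mm above the worktop. Origin: centre of its underside; x points from the wheel end (nearer the robot) to the hot-zone end, z up. Round steel hot zone (120 mm across, top at 44 mm) centred at x = +68 mm, wheel at x = -70 mm. The two warmers may stand either way round, left and right
- warmer_b: the other warmer, which carries the small dip bowl; the same make, sizes and axes as warmer_a
- warmer_a_axle (a point): centre of the top face of warmer_a's wheel, 59 mm above the worktop, on its upright axis. The wheel is a flat black disc 96 mm across, 18 mm thick, too wide to pinch, rim knurled; its top is flat, rigid and finely ribbed outside 24 mm radius. A closed fingertip pressed down there with 8 to 15 N drags it round by friction (coefficient 0.4 or more)
- warmer_a_pointer (a point): the outer end of the white pointer line on top of warmer_a's wheel, 47 mm from its axis; the line is flush, nothing to push against
- warmer_a_mark (a point): middle of the long black bar mark (20 mm long, 62.5 mm from the axis) on warmer_a's top, on the side of the wheel towards the hot zone; the other settings are marked by round dots
- warmer_a_wheel (a joint): angle of warmer_a's wheel, rad, growing clockwise seen from above; 0 when the pointer is at the long bar. Detents at -1.0, -0.5, 0 and +0.5, stops just past -1.0 and +0.5; let go, the wheel settles into the nearest detent. About 0.045 N m carries it over a click. It starts one or two clicks anticlockwise of the bar
- warmer_b_axle (a point): centre of the top face of warmer_b's wheel, like warmer_a_axle
- warmer_b_pointer (a point): outer end of the pointer on warmer_b's wheel, like warmer_a_pointer; it must stay where it is
- warmer_b_wheel (a joint): angle of warmer_b's wheel, like warmer_a_wheel; it stands at any setting and is to be left there
- mug: cream mug with blue dots, about 92 mm across and 93 mm high, handle on one side, standing on warmer_a's hot zone; origin at the centre of its underside
- bowl: small pale dip bowl, 82 mm across and 34 mm high, standing on warmer_b's hot zone; origin at the centre of its underside
- salt_shaker: spice jar 44 mm across and 109 mm high, loose on the worktop between the hot-zone ends of the two warmers; origin at the centre of its underside
- ball_pen: white ball pen 145 mm long and 10 mm thick, loose on the worktop near its right edge; origin under its middle

How it is judged:
By the outcome, as a careful person would: the job done as asked, in the order asked, and still so for the second after the job is handed in, with the robot touching nothing.
It also fails if it takes over 40 s, if anything falls off the work surface, if the arm or the gripper's body presses on something with over 40 N, if the wrist force passes 120 N, or if a joint passes its speed limit or range.

## Working session

There is one attempt and no reset: what is moved stays moved. The work goes in short steps, Python scripts to look and compute and a tool call to move; the robot and the scene stay as the last step left them, time stands still between calls to the robot, and variables do not carry over. Pictures are saved under pics/ and viewed, at most 10 in all, crops included, and the job is handed in when it is done.

```bash
mkdir -p pics; cat > h.py <<'E'
import numpy as np, cv2
from workcell import bot
def ray(name,u,v,z):
    i=bot.camera_info(name);K=np.array(i["mtx"]);T=np.array(i["extrinsics"])
    d=T[:3,:3]@np.linalg.inv(K)@[u,v,1];o=T[:3,3]
    return o+d*(z-o[2])/d[2]
def proj(name,p):
    i=bot.camera_info(name);K=np.array(i["mtx"]);T=np.linalg.inv(np.array(i["extrinsics"]))
    c=K@(T[:3,:3]@np.array(p)+T[:3,3]);return c[:2]/c[2]
E
python3 - <<'E'
from h import *
for n in("top","scene"):
    cv2.imwrite(f"pics/{n}0.png",bot.camera(n))
    print(n,np.array(bot.camera_info(n)["extrinsics"])[:3,3])
o=bot.get_obs();print(o["time"],o["ee_pos"],o["tcp_rot"],o["opening"])
E
ls
```

```text
top [3.46928008e-01 7.48290140e-05 1.01087436e+00]
scene [ 0.41521428 -0.52223175  0.72663339]
0.1 [ 0.15500969 -0.52752988  0.25566912] [-1.79933876e+02  8.19454153e-05  1.63719985e+01] 0.08532598937409075
h.py
pics
workcell.py
```

View pics/top0.png

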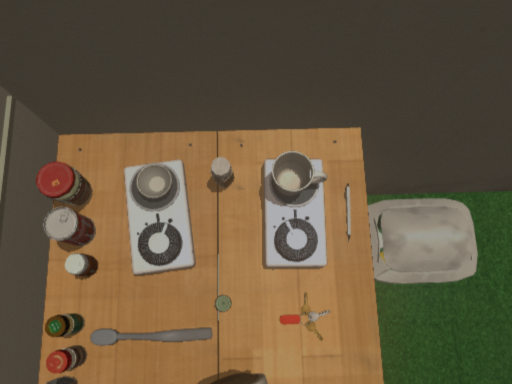

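View pics/scene0.png

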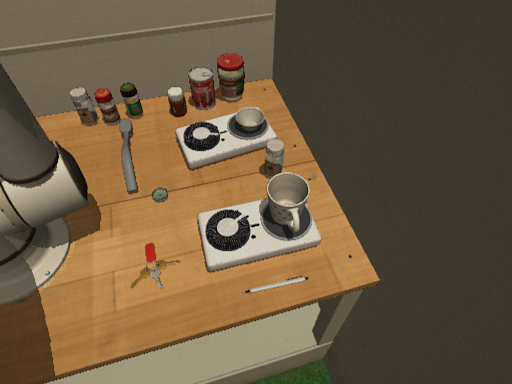

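The mug's warmer is on the right in the top view, with its wheel near (296,240). The bowl's warmer is on the left, with its wheel near (160,243). I'll enlarge the right one.

```bash
python3 - <<'E'
from h import *
a=cv2.imread("pics/top0.png")[195:275,250:340];b=cv2.imread("pics/scene0.png")[190:270,190:280]
cv2.imwrite("pics/c1.png",np.vstack([cv2.resize(a,(630,560),interpolation=cv2.INTER_CUBIC)]))
for p in [(296,240)]: print(ray("top",*p,.059))
E
```

```text
[ 0.46814619 -0.10262187  0.059     ]
```

View pics/c1.png

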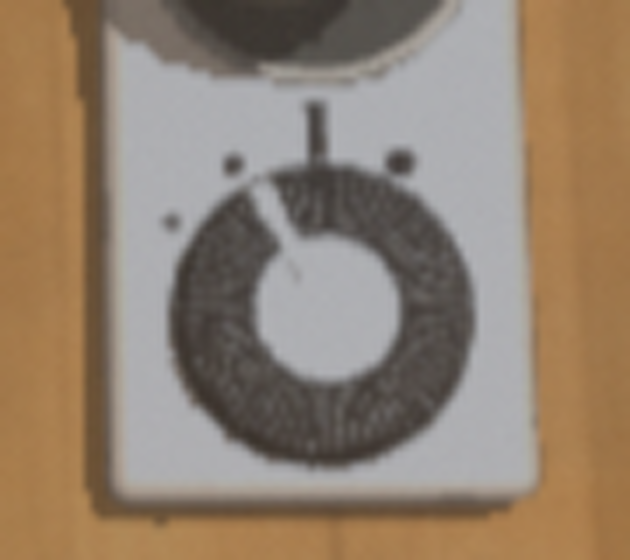

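The crop's hub centre is (328,308), which is pixel (296.9,239). The pointer end is (262,180) and the bar middle is (316,130). The pointer sits at the first dot left of the bar, so it looks like one click.

```bash
cat > m.py <<'E'
from h import *
f=lambda x,y,z:ray("top",250+x/7-.4,195+y/7-.4,z)
c=f(327,308,.059);p=f(262,180,.059);m=f(316,130,.04)
E
python3 - <<'E'
from m import *
print(c,p,m,np.linalg.norm((p-c)[:2]),np.linalg.norm((m-c)[:2]))
an=lambda d:np.degrees(np.arctan2(d[1],d[0]))
print(an(p-c),an(m-c))
o=bot.get_obs();from scipy.spatial.transform import Rotation as R
Rm=R.from_euler("xyz",o["tcp_rot"],degrees=True).as_matrix()
ph=np.radians(196.4);t=c+.037*np.array([np.cos(ph),np.sin(ph),0]);t[2]=.059+.025
print(t,Rm.T@(t-o["ee_pos"]))
E
```

```text
[ 0.47133489 -0.10350225  0.059     ] [ 0.51427809 -0.08420279  0.059     ] [ 0.53423535 -0.10490447  0.04      ] 0.04708064601768985 0.06291609086587623
24.200024353031807 -1.2770663368057171
[ 0.43584027 -0.11394889  0.084     ] [ 0.38602081 -0.31745427  0.17203505]
```

Careful with the scale: shifts go in mm and turns go in units of 5 degrees. That gives: 0.16 m is 160, -0.131 m is -131.

>>> nudge_tcp:
  segments:
    - [32,-26,0,0,0]
    - [64,-52,0,0,0]
    - [96,-78,0,0,0]
    - [128,-105,0,0,0]
    - [160,-131,0,0,0]
  clamp_n: 30

```text
time: 0.52
ee_pos: [0.272, -0.3551, 0.2559]
tcp_rot: [-180.0, 0.0, 16.3]
wrist_force: [0.2, -0.4, -0.9]
opening: 0.0253
grasp_force: 0.0
```

>>> nudge_tcp:
  segments:
    - [32,-26,0,0,0]
    - [64,-52,0,0,0]
    - [96,-78,0,0,0]
    - [128,-105,0,0,0]
    - [160,-131,0,0,0]

```text
time: 0.93
ee_pos: [0.3887, -0.1841, 0.2562]
tcp_rot: [180.0, -0.0, 16.4]
wrist_force: [1.0, -1.0, 0.2]
opening: 0.0005
grasp_force: 0.0
```

```bash
python3 - <<'E'
from m import *
o=bot.get_obs();from scipy.spatial.transform import Rotation as R
Rm=R.from_euler("xyz",o["tcp_rot"],degrees=True).as_matrix()
ph=np.radians(196.4);t=c+.037*np.array([np.cos(ph),np.sin(ph),0]);t[2]=.059+.025
print(Rm.T@(t-o["ee_pos"]),o["tcp_rot"])
E
```

```text
[ 0.06500462 -0.05403667  0.17223614] [ 1.79996454e+02 -4.64754836e-03  1.63631504e+01]
```

>>> nudge_tcp:
  segments:
    - [30,-25,10,0,0]
    - [64,-53,35,0,0]
    - [64,-53,70,0,0]
    - [64,-53,105,0,0]
    - [64,-53,140,0,0]

```text
time: 1.35
ee_pos: [0.4347, -0.116, 0.1144]
tcp_rot: [-180.0, 0.0, 16.5]
wrist_force: [-0.0, -0.4, -0.2]
opening: -0.0002
grasp_force: 0.0
```

>>> nudge_tcp:
  segments:
    - [0,0,12,0,0]
    - [0,0,20,0,0]
    - [0,0,20,0,0]

```text
time: 1.6
ee_pos: [0.4342, -0.1173, 0.0958]
tcp_rot: [-180.0, 0.1, 16.4]
wrist_force: [-0.1, 0.1, -0.1]
opening: -0.0001
grasp_force: 0.0
```

```bash
python3 - <<'E'
from m import *
o=bot.get_obs();from scipy.spatial.transform import Rotation as R
Rm=R.from_euler("xyz",o["tcp_rot"],degrees=True).as_matrix()
ph=np.radians(196.4);t=c+.037*np.array([np.cos(ph),np.sin(ph),0]);t[2]=.059+.025
print(Rm.T@(t-o["ee_pos"]))
cv2.imwrite("pics/s1.png",cv2.resize(bot.camera("scene")[130:290,170:340],(765,600)[:2],interpolation=cv2.INTER_CUBIC))
E
```

```text
[ 0.00247647 -0.0027313   0.01177657]
```

View pics/s1.png

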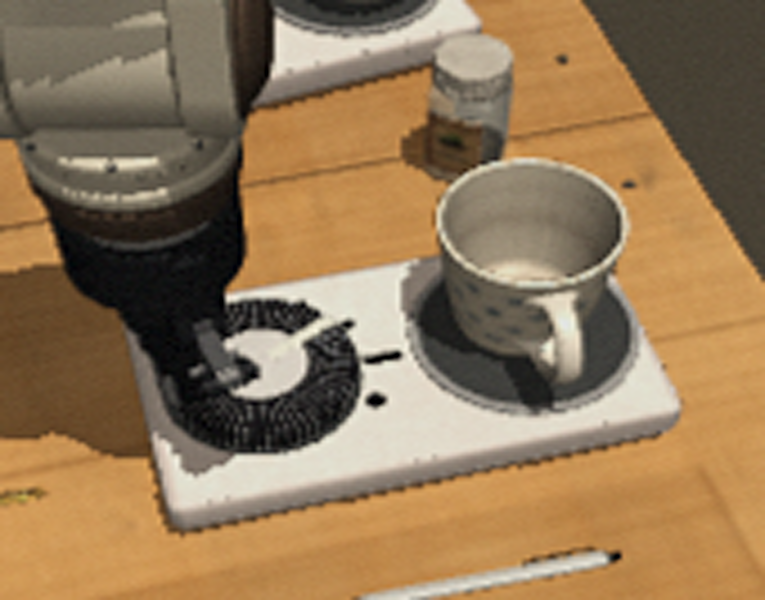

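The fingertip is over the black ring on the robot's side, well clear of the mug. Now I'll press down gently.

To row units: -0.003 m is -3, 0.002 m is 2.

>>> nudge_tcp:
  segments:
    - [2,-3,6,0,0]
    - [2,-3,11,0,0]
    - [2,-3,11,0,0]

```text
time: 1.9
ee_pos: [0.436, -0.1138, 0.0854]
tcp_rot: [180.0, -0.0, 16.4]
wrist_force: [-0.6, 0.2, -0.0]
opening: -0.0001
grasp_force: 0.0
```

>>> nudge_tcp:
  segments:
    - [0,0,1,0,0]
    - [0,0,1,0,0]

```text
time: 2.07
ee_pos: [0.4359, -0.1138, 0.0846]
tcp_rot: [180.0, -0.0, 16.4]
wrist_force: [0.5, 0.5, 0.9]
opening: 0.0003
grasp_force: 0.0
```

To row units: 0.0007 m is 0.7.

>>> nudge_tcp:
  segments:
    - [0,0,0.7,0,0]
    - [0,0,0.7,0,0]

```text
time: 2.23
ee_pos: [0.436, -0.1139, 0.084]
tcp_rot: [180.0, -0.0, 16.4]
wrist_force: [-0.9, -1.3, 1.8]
opening: -0.0001
grasp_force: 1.0
```

>>> nudge_tcp:
  segments:
    - [0,0,0.6,0,0]
    - [0,0,0.6,0,0]

```text
time: 2.4
ee_pos: [0.436, -0.114, 0.084]
tcp_rot: [179.9, -0.0, 16.4]
wrist_force: [-2.5, 0.0, 6.9]
opening: -0.0004
grasp_force: 4.0
```

To row units: 0.0006 m is 0.6.

>>> nudge_tcp:
  segments:
    - [0,0,0.6,0,0]
    - [0,0,0.6,0,0]

```text
time: 2.57
ee_pos: [0.436, -0.1141, 0.0839]
tcp_rot: [179.9, -0.1, 16.4]
wrist_force: [-5.1, 0.1, 13.6]
opening: -0.0001
grasp_force: 6.4
```

>>> nudge_tcp:
  segments:
    - [0.1,-2.6,0,0.8,0]
    - [0.4,-5.2,0,1.6,0]
    - [0.8,-7.7,0,2.4,0]
    - [1.4,-10.2,0,3.2,0]
    - [2.2,-12.7,0,4,0]

```text
time: 2.98
ee_pos: [0.4345, -0.1009, 0.0839]
tcp_rot: [180.0, -0.1, -3.8]
wrist_force: [-4.8, 2.1, 13.2]
opening: -0.0002
grasp_force: 6.8
```

To row units: -0.0058 m is -5.8, 0.0005 m is 0.5, 9 degrees is 1.8.

>>> nudge_tcp:
  segments:
    - [0.1,-2.6,0,0.8,0]
    - [0.4,-5.2,0,1.6,0]
    - [0.5,-5.8,0,1.8,0]
    - [0.5,-5.8,0,1.8,0]

```text
time: 3.32
ee_pos: [0.4352, -0.0964, 0.0839]
tcp_rot: [-179.9, -0.1, -12.5]
wrist_force: [-4.0, 2.9, 13.6]
opening: -0.0
grasp_force: 6.5
```

```bash
python3 - <<'E'
from m import *
s=cv2.resize(bot.camera("scene")[180:270,190:325],(750,500),interpolation=cv2.INTER_CUBIC);cv2.imwrite("pics/s2.png",s)
E
```

```text
(no output)
```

View pics/s2.png

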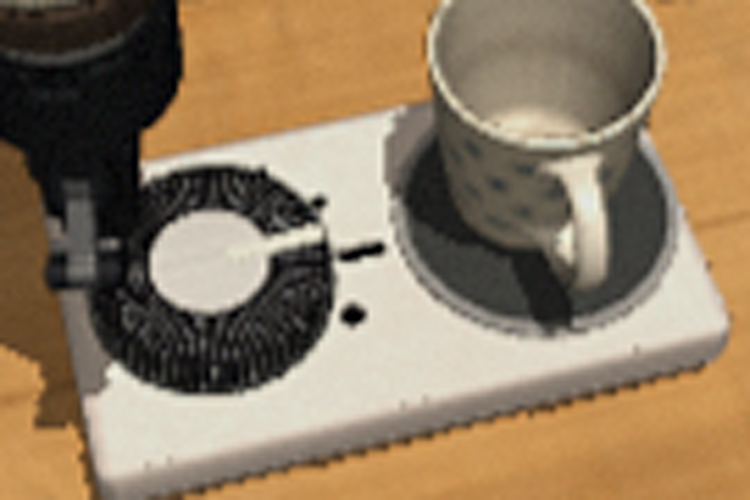

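The pointer end at (322,236) is just short of the bar at (362,250). I'll drag a little more and then lift.

>>> nudge_tcp:
  segments:
    - [0.1,-2.6,0,0.8,0]
    - [0.2,-3.9,0,1.2,0]
    - [0.2,-3.9,0,1.2,0]

```text
time: 3.62
ee_pos: [0.4288, -0.1219, 0.0839]
tcp_rot: [-178.6, -0.2, -16.6]
wrist_force: [0.9, 0.3, 8.4]
opening: -0.0002
grasp_force: 4.2
```

>>> nudge_tcp:
  segments:
    - [0,0,-4,0,0]
    - [0,0,-30,0,0]
    - [0,0,-70,0,0]
    - [0,0,-110,0,0]
    - [0,0,-150,0,0]

```text
time: 4.03
ee_pos: [0.426, -0.1238, 0.2339]
tcp_rot: [-178.7, 0.1, -16.5]
wrist_force: [0.9, -0.1, -1.1]
opening: -0.0
grasp_force: 0.0
```

>>> nudge_tcp:
  segments:
    - [-40,0,0,0,0]
    - [-80,0,0,0,0]
    - [-120,0,0,0,0]
    - [-150,0,0,0,0]
    - [-150,0,0,0,0]

```text
time: 4.45
ee_pos: [0.2792, -0.0803, 0.2335]
tcp_rot: [-178.7, -0.0, -16.5]
wrist_force: [-0.1, -0.6, -1.1]
opening: 0.0001
grasp_force: 0.0
```

```bash
python3 - <<'E'
from m import *
s=cv2.resize(bot.camera("scene")[180:270,190:325],(750,500),interpolation=cv2.INTER_CUBIC);cv2.imwrite("pics/s3.png",s)
t=bot.camera("top");cv2.imwrite("pics/t3.png",cv2.resize(t[120:280,110:370],(780,480),interpolation=cv2.INTER_CUBIC))
E
```

```text
(no output)
```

View pics/s3.png

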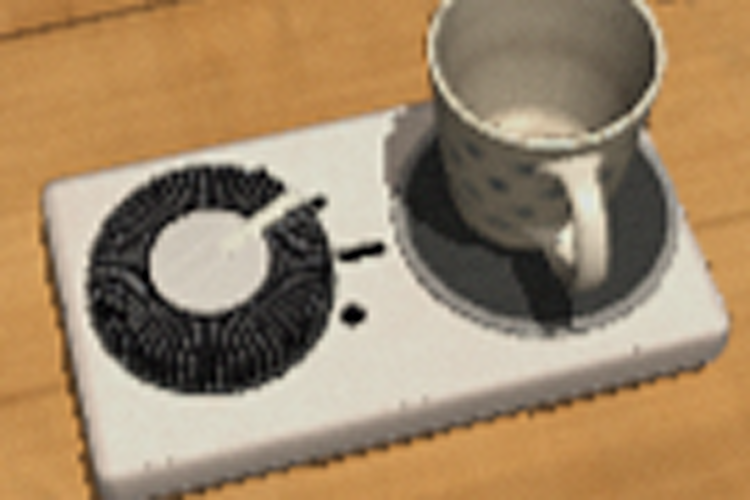

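View pics/t3.png

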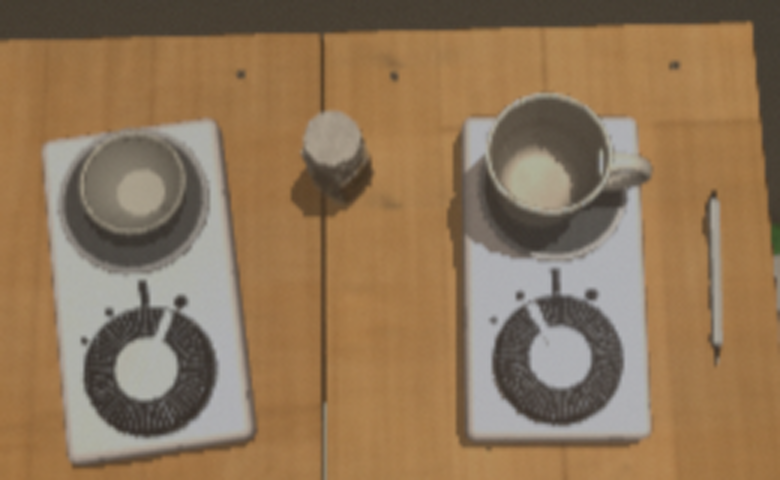

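The tool went backwards in that last drag: its y fell by 25 mm, it tilted 1.4°, and it took the wheel back one click. Everything else is where it was. I'll look at the joints before trying again.

```bash
python3 - <<'E'
from m import *
o=bot.get_obs();print(o["time"],np.round(o["q"],2),o["tcp_rot"],o["ee_pos"],np.round(o["wrist_force"],1),np.round(o["joint_efforts"],1))
E
```

```text
4.55 [-17.2  -30.59 -21.73  98.77   1.29 179.26] [-1.78714433e+02 -1.05742529e-01 -1.64592526e+01] [ 0.28250058 -0.08135628  0.23298436] [ 0.7 -0.5  0.4] [ -0.  -15.9  45.4   0.7   0.1  -0. ]
```
q6 hit the range limit near 180 (179.26). Range exceed not occurred presumably (commanded approx limited). So the turn limit: q6 = at yaw. At start q1=-73.6, yaw 16.37, q6=90 → yaw = q1 + q6? -73.6+90=16.4: yaw = q1+q6?? Now -17.2+179.26=162 ≠ -16.5. Hmm: yaw = q1 - q6 + 180: -73.6-90+180=16.4 ✓.; -17.2-179.26+180=-16.5 ✓. So q6 = q1+180-yaw. At q1≈-13..-15, yaw must be >= q1 → at yaw -15 limit. So start with the yaw higher. Don't turn the tool as far: start at yaw 30 to yaw 0. Or flip. Just do it: q6 = q1+180-yaw: yaw=+20 → q6=145. Go with yaw +20 constant + rotate to -8. Fine. Start angle φ=200°, r .037, tool x radial: rotation by 28.6+: final yaw -10 → q6≈ 177 at q1=-13. Start yaw 25, φ=205 → end at yaw -5ish (30-33°). Earlier: total drag of 29° left the pointer slightly short (and wheel slips/ play). This time measure and drag 33°.

Joint 6 is at its 180° range end: q6 = q1 + 180 − yaw, so the tool can't turn below a yaw of about −13°. I'll start the next drag from yaw +25° so that it ends near −8°.

>>> nudge_tcp:
  segments:
    - [0,0,0,-1.4,0]
    - [0,0,0,-2.8,0]
    - [0,0,0,-4.2,0]
    - [0,0,0,-5.6,0]
    - [0,0,0,-7,0]

```text
time: 4.97
ee_pos: [0.2836, -0.0817, 0.2321]
tcp_rot: [-178.9, -0.7, 18.9]
wrist_force: [0.5, -0.5, -0.0]
opening: 0.0001
grasp_force: 0.0
```

>>> nudge_tcp:
  segments:
    - [0,0,0,-1.3,0]
    - [0,0,0,-1.3,0]
    - [0,0,0,-1.3,0]

```text
time: 5.22
ee_pos: [0.2834, -0.0817, 0.2322]
tcp_rot: [-179.0, -0.8, 24.8]
wrist_force: [-0.1, 0.2, -0.1]
opening: -0.0002
grasp_force: 0.0
```

```bash
cat > t.py <<'E'
from m import *
from scipy.spatial.transform import Rotation as R
o=bot.get_obs()
Rm=R.from_euler("xyz",o["tcp_rot"],degrees=True).as_matrix()
ph=np.radians(205);t=c+.037*np.array([np.cos(ph),np.sin(ph),0]);t[2]=.059+.025
print(Rm.T@(t-o["ee_pos"]),np.round(o["q"],1))
E
python3 t.py
```

```text
[0.12235736 0.10150442 0.14809063] [-17.2 -30.3 -21.7  98.7   1.3 138. ]
```

To row units: 0.122 m is 122, 0.1015 m is 101.5.

>>> nudge_tcp:
  segments:
    - [25,21,20,0,0]
    - [50,42,40,0,0]
    - [75,63,60,0,0]
    - [100,84,70,0,0]
    - [122,101.5,80,0,0]

```text
time: 5.63
ee_pos: [0.4385, -0.1206, 0.1507]
tcp_rot: [-179.0, -0.8, 24.8]
wrist_force: [-0.6, -0.2, 0.3]
opening: 0.0002
grasp_force: 0.0
```

>>> nudge_tcp:
  segments:
    - [0,0,30,0,0]
    - [0,0,50,0,0]
    - [0,0,55,0,0]
    - [0,0,55,0,0]

```text
time: 5.97
ee_pos: [0.4363, -0.1187, 0.0958]
tcp_rot: [-178.9, -0.7, 24.9]
wrist_force: [-0.2, -0.2, -0.4]
opening: 0.0
grasp_force: 0.0
```

```bash
python3 t.py
```

```text
[0.00098716 0.00127862 0.01183351] [-16.   -8.3 -20.7  77.9   1.3 139.2]
```

To row units: 0.011 m is 11, 0.006 m is 6.

>>> nudge_tcp:
  segments:
    - [1,1,6,0,0]
    - [1,1,11,0,0]
    - [1,1,11,0,0]

```text
time: 6.22
ee_pos: [0.4387, -0.1193, 0.0867]
tcp_rot: [-179.0, -0.9, 25.0]
wrist_force: [-0.4, -0.8, 0.2]
opening: -0.0002
grasp_force: 0.0
```

>>> nudge_tcp:
  segments:
    - [0,0,1,0,0]
    - [0,0,1.5,0,0]
    - [0,0,1.5,0,0]

```text
time: 6.47
ee_pos: [0.4387, -0.1192, 0.0854]
tcp_rot: [-179.0, -0.9, 25.0]
wrist_force: [0.0, -0.9, -0.2]
opening: 0.0
grasp_force: 0.0
```

```bash
python3 - <<'E'
from t import *
# arc in tool axes, clockwise, kept level, 16.5 and 33 deg, cos/sin about c
r=.037
for a in(5,10,15,20,25,30,33,36):
    f=np.radians(205-a);p=c+r*np.array([np.cos(f),np.sin(f),0]);d=p-c-r*np.array([np.cos(np.radians(205)),np.sin(np.radians(205)),0])
    print(a,np.round(Rm.T@d,4))
E
```

```text
[-0.00080478 -0.00042563  0.00141554] [-15.9  -8.  -21.5  76.4   1.3 139. ]
5 [ 0.0001 -0.0032  0.0001]
10 [ 0.0006 -0.0064  0.0001]
15 [ 0.0013 -0.0096  0.0002]
20 [ 0.0022 -0.0127  0.0002]
25 [ 0.0035 -0.0156  0.0003]
30 [ 0.005  -0.0185  0.0004]
33 [ 0.006  -0.0201  0.0004]
36 [ 0.0071 -0.0217  0.0005]
```

To row units: 0.001 m is 1.

>>> nudge_tcp:
  segments:
    - [0,0,1,0,0]
    - [0,0,1,0,0]

```text
time: 6.63
ee_pos: [0.4387, -0.1192, 0.0842]
tcp_rot: [-179.0, -0.9, 25.0]
wrist_force: [1.0, -0.1, 1.5]
opening: 0.0
grasp_force: 0.5
```

>>> nudge_tcp:
  segments:
    - [0,0,0.7,0,0]
    - [0,0,0.7,0,0]

```text
time: 6.8
ee_pos: [0.4389, -0.1194, 0.0841]
tcp_rot: [-179.1, -0.9, 25.0]
wrist_force: [-1.4, -1.1, 5.9]
opening: 0.0002
grasp_force: 2.6
```

>>> nudge_tcp:
  segments:
    - [0,0,0.4,0,0]
    - [0,0,0.4,0,0]

```text
time: 6.97
ee_pos: [0.4389, -0.1194, 0.084]
tcp_rot: [-179.1, -0.9, 25.0]
wrist_force: [-1.9, -1.2, 8.5]
opening: -0.0001
grasp_force: 4.2
```

To row units: 0.0004 m is 0.4.

>>> nudge_tcp:
  segments:
    - [0,0,0.4,0,0]
    - [0,0,0.4,0,0]

```text
time: 7.13
ee_pos: [0.439, -0.1195, 0.0839]
tcp_rot: [-179.1, -0.9, 25.0]
wrist_force: [-2.9, -1.3, 10.8]
opening: 0.0001
grasp_force: 5.7
```

>>> nudge_tcp:
  segments:
    - [0.1,-2.6,0.1,0.8,0]
    - [0.4,-5.2,0.1,1.6,0]
    - [0.8,-7.7,0.2,2.4,0]
    - [1.4,-10.2,0.2,3.2,0]
    - [2.2,-12.7,0.2,4,0]

```text
time: 7.55
ee_pos: [0.4355, -0.1068, 0.0839]
tcp_rot: [-178.8, -0.5, 4.8]
wrist_force: [-2.5, 1.1, 10.8]
opening: -0.0001
grasp_force: 5.6
```

```bash
python3 t.py
```

```text
[ 0.00127833  0.01246293 -0.00030739] [-14.5  -8.9 -22.5  76.3   1.3 160.7]
```

>>> nudge_tcp:
  segments:
    - [0.1,-2.6,0,0.8,0]
    - [0.4,-5.2,0.1,1.6,0]
    - [0.9,-8.3,0.2,2.6,0]
    - [0.9,-8.3,0.2,2.6,0]

```text
time: 7.88
ee_pos: [0.4357, -0.0981, 0.0839]
tcp_rot: [-178.7, -0.2, -8.3]
wrist_force: [-4.0, 1.1, 11.6]
opening: -0.0002
grasp_force: 6.0
```

```bash
python3 - <<'E'
from m import *
print(np.round(bot.get_obs()["q"],1))
s=cv2.resize(bot.camera("scene")[180:270,190:325],(750,500),interpolation=cv2.INTER_CUBIC);cv2.imwrite("pics/s4.png",s)
E
```

```text
[-13.4  -9.2 -22.8  76.3   1.3 174.8]
```

View pics/s4.png

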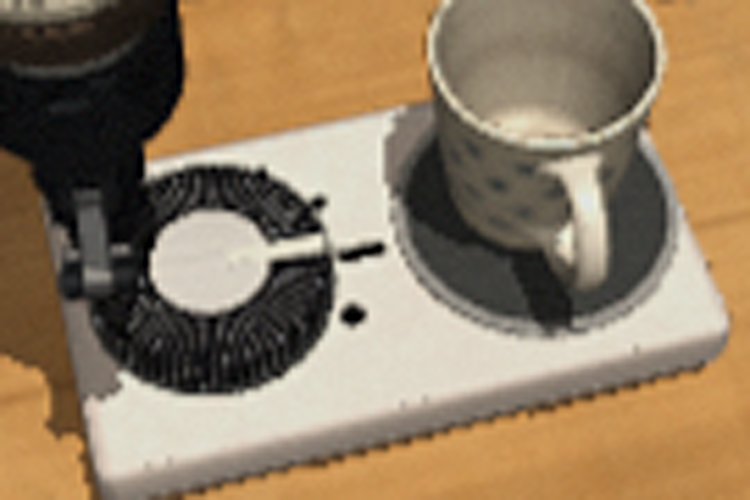

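The pointer end (328,245) is now nearly at the bar (362,250), with the wheel's height accounting for most of the offset. I'll lift straight up, retreat and check.

To row units: -0.15 m is -150, -0.11 m is -110.

>>> nudge_tcp:
  segments:
    - [0,0,-4,0,0]
    - [0,0,-30,0,0]
    - [0,0,-70,0,0]
    - [0,0,-110,0,0]
    - [0,0,-150,0,0]

```text
time: 8.35
ee_pos: [0.4339, -0.1015, 0.2341]
tcp_rot: [-178.7, -0.1, -8.0]
wrist_force: [1.0, -1.1, 0.4]
opening: 0.0001
grasp_force: 0.0
```

>>> nudge_tcp:
  segments:
    - [-40,0,0,0,0]
    - [-80,0,0,0,0]
    - [-120,0,0,0,0]
    - [-150,0,0,0,0]
    - [-150,0,0,0,0]

```text
time: 8.77
ee_pos: [0.2823, -0.0801, 0.2331]
tcp_rot: [-178.7, -0.2, -8.0]
wrist_force: [0.3, 0.1, 0.3]
opening: 0.0005
grasp_force: 0.0
```

```bash
python3 - <<'E'
from m import *
t=bot.camera("top");cv2.imwrite("pics/t5.png",cv2.resize(t[120:280,110:370],(780,480),interpolation=cv2.INTER_CUBIC))
a=cv2.imread("pics/top0.png")
d=np.abs(t.astype(int)-a).max(2)[120:272,110:370];y,x=np.where(d>40);print(len(y),x.min()+110,x.max()+110,y.min()+120,y.max()+120)
E
```

```text
69 285 297 219 230
```

View pics/t5.png

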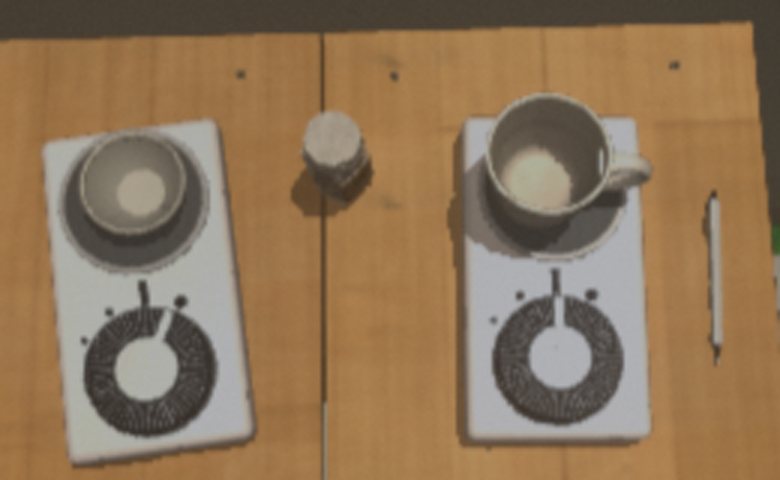

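The pointer (559,310) lines up with the bar (556,282). Compared with the first picture, only the wheel's pointer has changed, so I'm handing in.

```bash
python3 -c "
from workcell import bot
print(bot.job_done())"
```

```text
the job is handed in; nothing more can be done
None
```

The wheel of the mug's warmer now rests with its pointer at the long bar, and nothing else moved; it took two drags, because in the first joint 6 reached its range end and the wheel went back to its starting click.

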